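# Load a test tile into the spring-held decorating jig

### The job

Load the glaze test tile that lies on the jig's wooden loading board: with the fingertips push it between the guide rails until all of it is on the white sprung bed, then press it down hard on the bed before it meets the leaf spring and, keeping it down, slide it under the spring until it is fully home against the end stop. Then take the hand away, so that the leaf spring alone holds it. Do not lift the tile or force the leaf spring up, and leave the other things round the jig where they are.

Things in the scene. Friction and masses are not known exactly. Their poses are not given: they have to be found in the camera images.
- tile_jig: Tile jig fixed to the table: plywood base 253 x 96 x 8 mm, loading board, two aluminium guide rails, end stop. Origin on the table surface, on the channel's centre line, below the edge between loading board and white bed. x is the slide direction (board to stop), y points to the leaf spring's side, z up. All x, y, z given below are in this frame.
- tile: Glaze test tile to be loaded, 50 x 50 mm, 8 mm thick (9 with the glaze patch), about 45 g. Origin at the centre of its underside, z up. It starts flat on the loading board, clear of the rails, up to 0.3 rad out of square with the channel. Fully home, its origin is at x = 67 mm, y about 0.
- bed_entry (a point): On the channel's centre line at the edge between loading board and bed, x = 0, z = 26 mm. From here to the stop run the straight guide rails: inner faces at y = -26.7 and +26.7 mm, 10 mm thick, tops at z = 31 mm.
- stop_face (a point): Middle of the end stop's face, which the tile's front edge meets: x = 92 mm, z = 30 mm. The stop is 22 mm long, its top at z = 38 mm (45 mm over the spring's clamp plate).
- bed (a joint): How far the sprung bed is pressed down (m): 0 up, its top level with the board; at most 0.010. About 3 N starts it, then 1 N per mm. The slippery white plate (x 1 to 91 mm, friction 0.15) sinks level wherever pressed, so a fingertip pressing the tile's top drags the tile along. A tile still partly on the board holds the bed up. Tile home and let go: about 0.004.
- leaf (a joint): How far the leaf spring is bent up (rad): 0 at rest, 0.1 raises its crown 3.5 mm (about 9 N there). Steel strip 11 mm wide, 1.6 mm thick, at y 13.5 to 24.5 mm, clamped on the end stop; it slopes back and down to its crown, then turns up in a steep lip. Beside it (y -26 to 13 mm) the channel is open from above over its whole length. Tile home and let go: about 0.05.
- leaf_crown (a point): Underside of the leaf's crown, its lowest line, mid width: x = 62, y = 19, z = 28 mm. With the bed up the tile's top (z = 34 mm) stands 6 mm higher than this, and the tile butts against the lip; with the bed more than about 6.5 mm down the tile passes under.
- leaf_lip (a point): Upper end of the leaf's upturned lip, mid width: x = 55, y = 19, z = 40 mm.
- glaze_jar: Bystander: small screw-top glaze jar, 40 mm wide, 45 mm tall, standing on the table beside the loading board. Origin at the centre of its underside.
- spare_tile: Bystander: another test tile, 50 x 50 x 9 mm, on the table beyond the loading end of the jig. Origin at the centre of its underside.
- eraser: Bystander: eraser 22 x 52 x 12 mm on the table beside the stop end of the jig, on the leaf spring's side. Origin at the centre of its underside.
- kidney: Bystander: flat rubber kidney (potter's rib) 44 x 90 x 6 mm on the table beyond the stop end of the jig. Origin at the centre of its underside.
- board_middle (a point): Middle of the waxed, slippery plywood loading board's top, x = -67 mm. The board spans x -134 to 0, y -46 to 46 mm, top at z = 26 mm. Over its last part two flared bars (tops z = 31 mm) lead into the channel: 82 mm apart at x = -44 mm, 57 mm at x = -15 mm, narrowing to 53 mm at x = 0.
Things that resemble listed ones, but are neither listed nor needed, are in the scene too. Leave any orange look-alike of the tile alone.

How it is judged (in metres and radians):
On the way, in this order (a step that is already met when the one before it is completed fails the run):
1. the tile is wholly on the sprung bed and pressed down with it, before it goes under the leaf spring (value of joint bed above 0.0055 m and x of tile in the frame of tile_jig between 0.022 and 0.038 m), for 0.1 s.
2. the tile has been slid under the leaf spring up to the end stop (x of tile in the frame of tile_jig above 0.064 m and z of tile in the frame of tile_jig below 0.0255 m), for 0.1 s.
At the end, for the whole second after the job is handed in: The tile lies flat (within 0.06 rad) and at rest in the channel, its front edge within 3 mm of the end stop, under the leaf spring, which bears on it (leaf bent 0.015 to 0.12 rad, bed held down more than 1 mm) (x of tile in the frame of tile_jig between 0.064 and 0.07 m and y of tile in the frame of tile_jig between -0.004 and 0.004 m and angle between tile's own z axis and vertical below 0.06 rad and value of joint bed above 0.001 m and value of joint leaf between 0.015 and 0.12 rad and linear speed of tile below 0.01 m/s); the robot touches nothing.
It fails at once if the tile is lifted (more than 8 mm above the loading board) or taken off the jig (z of tile in the frame of tile_jig above 0.034 m or z of tile in the frame of tile_jig below 0.01 m).
It fails at once if the leaf spring is forced up (its crown by more than 7 mm) (value of joint leaf above 0.2 rad).
It fails at once if a bystander is moved by more than 15 mm (distance of any of glaze_jar, spare_tile, eraser, kidney from where it was at the start of the episode above 0.015 m).
It also fails if it takes over 51 s, if anything falls off the work surface, if the arm or the gripper's body presses on something with over 40 N, if the wrist force passes 120 N, or if a joint passes its speed limit or range.

### The arm

A 7-joint arm with a two-finger parallel gripper is mounted at the origin on a cart in front of the work surface, level with it; the furniture and walls round the work are solid. World frame = base frame: x ahead of the robot, y to its left, z up, the work surface at z = 0. Lengths are in mm, angles in rad, forces in N, time in s.
With the tool pointing down it reaches from about 425 to 1025 mm from the base axis. Payload 3.6 kg.
Tool frame: the origin (TCP) lies at the very end of the fingers, on their centre line; the grasp point (between the pads) lies 19 mm behind it (hold_point_z is the distance from the TCP to the grasp point, in mm); z points along the fingers, y is the line along which they close (so a half turn about z gives the same grasp; the last joint's range is limited). The gripper opens to 85 mm and grips with 20 to 120 N. Pads are 22 mm wide; open, the fingers measure 114 mm over their backs; the gripper's body (76 mm by 85 mm) begins 54 mm behind the grasp point. The pads swing forward as they close: fully open they stand 13 mm farther back than shut.
Start: joints at [1.054, 0.591, 0.048, 1.609, -0.033, 0.943, -0.034], TCP at [298.142, -660.864, 231.302] pointing down, gripper open.
Joint ranges: [-2.69, 2.69], [-0.47, 2.24], [-1.27, 1.36], [0.19, 2.51], [-1.53, 4.68], [0.08, 2.07], [-3.09, 3.09]. Speed limits (rad/s): [2.57, 2.57, 3.14, 3.14, 3.14, 3.14, 3.14].

### API

Orientations are given as a unit quaternion [w, x, y, z].
In Python, from cell import sense, read_camera, job_done, regions_of, hold_point_z gives the robot as it stands.
- The arm moves only by the shell command python3 -m jog 'ROWS' [OPENING] [FORCE]. ROWS is JSON, a list of rows, each a list of 6 numbers: the shift along the tool's x, y, z each as a share of 10 cm, from -1 to 1, then the turn, a rotation vector about the tool's x, y, z each as a share of 6 degrees, from -1 to 1. In form: [[dx, dy, dz, wx, wy, wz], ...]. A call has 1 to 12 rows; each row shifts and turns the commanded pose from where the row before left it, along the tool's axes as they then stand; what a row does not reach is not made up. A row lasts 1/12 s, in which the tool goes at most 41.7 mm and 7.16 degrees, less where a joint would pass 70% of its speed; a pose out of reach is approached as far as the arm can. A call with a number of a shift or a turn outside -1 to 1 is refused whole. A call with a gripper value outside its range is refused whole. OPENING is the opening, from 0 (shut) to 1 (fully open), set as the call begins (- or left out, the last holds). The fingers move at their own pace and stop on an object; FORCE is the grip in N (left out, the last holds). Time passes only in rows, so rows that do not move let the fingers close. It gives the time, the measured TCP pose, the force, the opening and the grip force at its end, in the units of the state.
- sense(): the state, without advancing time (a new reading comes with each control period).
- read_camera(name): name is "scene" or "top"; returns a dict with "image" (480x640x3 uint8, red, green, blue), "depth" (480x640 float32, mm along the optical axis (not along the pixel's ray), 0 where there is no reading), "fovy" (degrees; the focal length in pixels is half the picture's height over the tangent of half this angle, whatever the lens; pixels are square), "cx", "cy" (the principal point, pixels), "rvec" (rotation vector, rad) and "tvec" (3), from world to camera coordinates, as OpenCV has them. Camera axes: x right, y down, z forward; pixel columns grow to the right and rows downward; lengths in mm; the calibration is good to about 2 mm. A picture is of the moment at which its call begins.
- job_done(): hands the job in; it is judged then, once.
Trained networks look in a picture, given as the dict that the camera call returned (one of the last four; its "shot" number tells which), for a name from the list of things; names that differ only in an ending like _2 or _b are one class to them, and where a whole thing is asked for, a point or a joint stands for the part that bears it (a point fixed in the world has none). Each returns a list of dicts, best first, with "confidence" (0 to 1); they miss things now and then, are a little off and sometimes report something else, mostly with a low value. They report only what shows in the picture. A call takes as long as a camera call. They do not tell look-alikes from the thing itself.
- regions_of(picture, name): "region" (480x640 bool, what is visible of it) and "at" ([column, row] in pixels, amid what is visible of it).
The state is a dict: "time_s": time; "qpos": joint angles; "joint_vel": joint speeds; "joint_efforts": joint torques, N m; "position": TCP position; "orientation": TCP orientation; "contact_force": force on the tool from outside, world axes, zero at the start; "torque": the same for the moment, N m; "grip_width": finger opening in mm; "finger_force": force on a finger pad.
Only numpy, scipy, OpenCV 4.12 (cv2) and the standard library are available. Lean on these libraries where they do the work, as an engineer would, in place of code of your own. Each camera call takes 0.05 s, during which the arm holds its last target. There are 200 camera calls.

## Working session

There is one attempt and no reset: what is moved stays moved. The work goes in short steps, Python scripts to look and compute and a shell command to move; the robot and the scene stay as the last step left them, time stands still between calls to the robot, and variables do not carry over. Pictures are saved under pics/ and viewed, at most 10 in all, crops included, and the job is handed in when it is done.

```bash
ls; mkdir -p pics; cat > h.py <<'E'
import numpy as np, cv2
from cell import *
def K(p):
    f=240/np.tan(np.radians(p["fovy"])/2); return np.array([[f,0,p["cx"]],[0,f,p["cy"]],[0,0,1.]])
def world(p,u,v,z=None):
    """pixel arrays -> world points, by depth or on plane z"""
    R=cv2.Rodrigues(np.array(p["rvec"],float))[0]; t=np.array(p["tvec"],float)
    u=np.atleast_1d(u).astype(float); v=np.atleast_1d(v).astype(float)
    r=np.linalg.inv(K(p))@np.array([u,v,np.ones_like(u)])
    if z is None: return ((r*p["depth"][v.astype(int),u.astype(int)]).T-t)@R
    c=-R.T@t; d=(R.T@r).T
    return c+d*((z-c[2])/d[:,2:3])
def save(p,n): cv2.imwrite(f"pics/{n}.png",np.ascontiguousarray(p["image"][:,:,::-1]))
E
python3 - <<'E'
from h import *
s=sense(); print(s["time_s"],s["position"],s["orientation"])
for c in("scene","top"):
    p=read_camera(c); save(p,c)
    R=cv2.Rodrigues(np.array(p["rvec"],float))[0]; print(c,-R.T@p["tvec"],p["fovy"])
    for n in("tile","tile_jig","bed","leaf","glaze_jar","spare_tile","eraser","kidney"):
        for r in regions_of(p,n)[:4]:
            m=r["region"]; v,u=np.nonzero(m&(p["depth"]>0)); w=world(p,u,v)
            print(n,round(r["confidence"],2),r["at"],m.sum(),np.median(w,0).round(1))
E
```

```text
pics
0.0 [ 297.78658338 -660.0968872   230.10655311] [-1.10167171e-03  9.77626172e-01  2.10346770e-01 -2.99735188e-04]
scene [ 47.14543397 558.44342297 459.99614575] 57.080370745514635
tile 0.74 [272.7, 278.1] 551 [514.1 100.9  33.4]
tile 0.56 [360.8, 300.6] 587 [381.7  24.4   7.4]
tile_jig 0.67 [292.6, 268.7] 4324 [517.8  44.2  24.9]
bed 0.92 [308.9, 254.5] 504 [541.2 -24.2  25. ]
bed 0.15 [295.3, 268.4] 4325 [517.9  43.7  24.9]
leaf 0.66 [307.6, 240.0] 71 [563.2 -57.3  33.8]
leaf 0.17 [294.9, 269.2] 4133 [516.8  42.9  24.9]
glaze_jar 0.88 [243.6, 262.1] 529 [607.2  93.7  31.7]
spare_tile 0.68 [214.6, 319.0] 676 [533.7 218.    7.6]
eraser 0.56 [285.2, 240.5] 180 [629.4 -51.8   9.8]
kidney 0.76 [344.9, 237.1] 275 [ 555.5 -158.1    4.9]
top [354.60679812  -9.26350964 898.56961788] 47.951177351572696
tile 0.81 [288.9, 338.0] 981 [385.6  18.7   8.1]
tile 0.67 [242.4, 256.9] 948 [516.2  97.2  34. ]
tile_jig 0.91 [290.8, 248.2] 7743 [532.9  14.3  26. ]
bed 0.7 [314.7, 245.1] 1419 [538.9 -25.   25.7]
leaf 0.48 [334.7, 227.0] 173 [564.3 -57.2  33.7]
leaf 0.19 [333.5, 188.8] 397 [633.4 -57.5  11. ]
glaze_jar 0.72 [248.9, 201.5] 524 [613.5  83.5  43.5]
glaze_jar 0.24 [287.8, 248.5] 7701 [533.5  14.4  26. ]
spare_tile 0.92 [175.6, 248.8] 864 [536.8 212.8   8. ]
eraser 0.89 [333.5, 189.0] 389 [633.4 -56.3  11.1]
kidney 0.66 [393.2, 232.9] 1067 [ 565.3 -159.9    6. ]
```

```bash
python3 - <<'E'
from h import *
p=read_camera("top"); c=p["image"][170:370,150:420]; cv2.imwrite("pics/t1.png",cv2.resize(c[:,:,::-1],None,fx=2.95,fy=2.95,interpolation=cv2.INTER_CUBIC))
def rect(n,z,idx=0):
    r=regions_of(p,n)[idx]; m=r["region"].astype(np.uint8)
    c=max(cv2.findContours(m,0,2)[0],key=cv2.contourArea)[:,0,:]
    w=world(p,c[:,0],c[:,1],z)[:,:2].astype(np.float32); b=cv2.minAreaRect(w)
    print(n,r["at"],b,cv2.boxPoints(b).round(1).tolist())
rect("tile_jig",26);rect("bed",26);rect("leaf",34)
for r in regions_of(p,"tile"):
    m=r["region"]; v,u=np.nonzero(m);c=max(cv2.findContours(m.astype(np.uint8),0,2)[0],key=cv2.contourArea)[:,0,:]
    for z in(9,34): b=cv2.minAreaRect(world(p,c[:,0],c[:,1],z)[:,:2].astype(np.float32)); print("tile",z,r["at"],b, p["image"][m].mean(0))
E
```

```text
tile_jig [290.7, 248.8] ((533.4364624023438, 25.37249755859375), (100.50328063964844, 249.3871612548828), 7.220865726470947) [[467.8999938964844, 142.8000030517578], [499.29998779296875, -104.5999984741211], [599.0, -92.0], [567.5999755859375, 155.39999389648438]]
bed [313.5, 244.6] ((541.5010986328125, -29.179771423339844), (51.00141525268555, 90.01052856445312), 7.382934093475342) [[510.3999938964844, 12.199999809265137], [522.0, -77.0999984741211], [572.5999755859375, -70.5], [561.0, 18.700000762939453]]
leaf [289.3, 249.5] ((531.3525390625, 24.643798828125), (99.8598861694336, 247.71656799316406), 7.017181396484375) [[466.70001220703125, 141.5], [496.8999938964844, -104.4000015258789], [596.0, -92.19999694824219], [565.7999877929688, 153.6999969482422]]
tile 9 [239.9, 256.6] ((522.2731323242188, 99.8995590209961), (54.21025848388672, 52.240203857421875), 11.6595458984375) [132.32426778 115.13179916  80.48430962]
tile 34 [239.9, 256.6] ((517.5610961914062, 96.83168029785156), (52.686771392822266, 50.77207565307617), 11.65957260131836) [132.32426778 115.13179916  80.48430962]
tile 9 [289.2, 340.8] ((386.3287353515625, 18.51840591430664), (50.872989654541016, 50.400447845458984), 6.6611714363098145) [132.78369906  80.70741902  20.4754441 ]
tile 34 [289.2, 340.8] ((385.437255859375, 17.737642288208008), (49.44327163696289, 48.984031677246094), 6.661153316497803) [132.78369906  80.70741902  20.4754441 ]
```

View pics/t1.png

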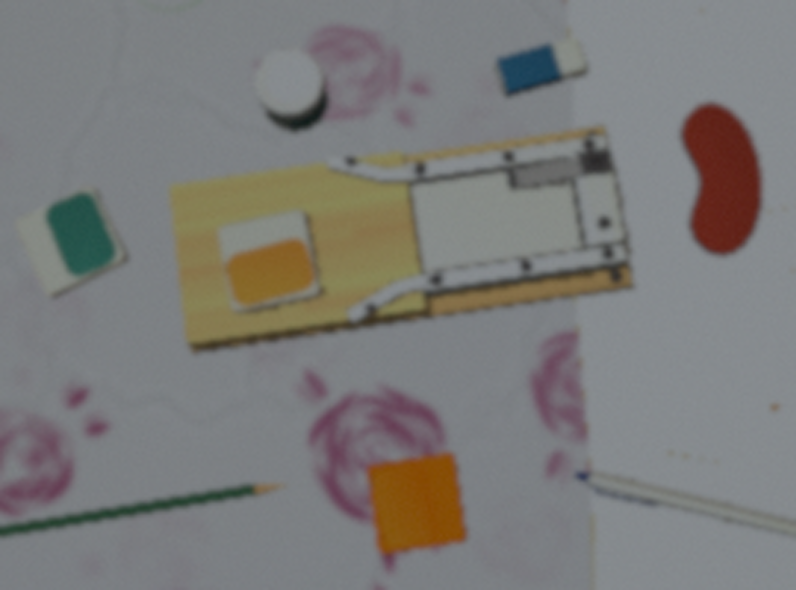

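View pics/scene.png

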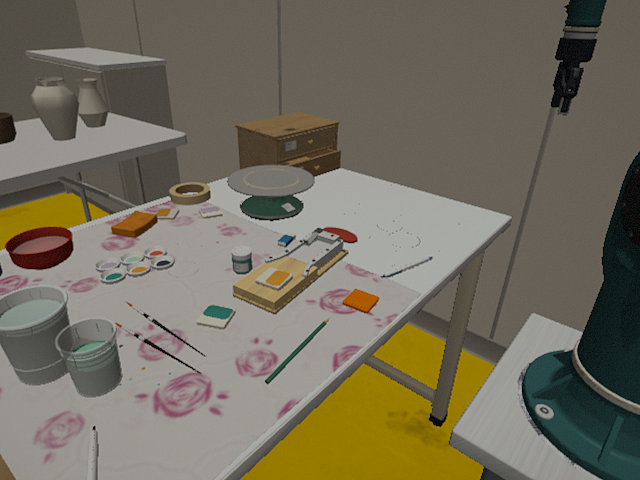

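Candidates for the tile: (240,257) is a white tile with an orange patch lying on the jig board. (289,340) is a plain orange square on the table. The one on the board fits the description. The enlarged crop confirms it, at crop (268,262), with the orange look-alike at crop (418,503). The slide direction is about world (0.126, -0.992) and the leaf is on the far (+x) side.

First I turn the tool to line up with the jig, shut the fingers and travel.

```bash
python3 -m jog '[[0,0,0,0,0,0.95],[0,0,0,0,0,0.95],[0,0,0,0,0,0.95],[0.25,-0.3,0,0,0,0],[0.25,-0.3,0,0,0,0],[0.25,-0.3,0,0,0,0],[0.25,-0.3,0,0,0,0],[0.25,-0.3,0,0,0,0],[0.25,-0.3,0,0,0,0],[0.25,-0.3,0,0,0,0],[0.25,-0.3,0,0,0,0],[0.2,-0.3,0,0,0,0]]' 0 40
python3 -m jog '[[0,-0.3,0,0,0,0],[0,-0.3,0,0,0,0],[0,-0.3,0,0,0,0],[0,-0.3,0,0,0,0],[0,-0.3,0,0,0,0],[0,-0.3,0,0,0,0],[0,-0.3,0,0,0,0],[0,-0.3,0.1,0,0,0],[0,-0.3,0.2,0,0,0],[0,-0.3,0.25,0,0,0],[0,-0.3,0.25,0,0,0],[0,0,0,0,0,0]]'
cat >> h.py <<'E'
O=np.array([535.7,16.4]); a=np.radians(7.25); X=np.array([np.sin(a),-np.cos(a)]); Y=np.array([np.cos(a),np.sin(a)])
def jig(w): d=np.atleast_2d(w)[:,:2]-O; return np.c_[d@X,d@Y]
def st():
    s=sense(); from scipy.spatial.transform import Rotation as Ro
    q=s["orientation"]; M=Ro.from_quat(q[1:].tolist()+[q[0]]).as_matrix()
    print("t",round(s["time_s"],2),"jig",jig(s["position"]).round(1),"z",round(s["position"][2],1),"F",np.round(s["contact_force"],1),"w",round(s["grip_width"],1),"yaw x",np.degrees(np.arctan2(M[1,0],M[0,0])).round(2),"down",M[:,2].round(3))
E
python3 -c "from h import *;st()"
```

```text
time_s: 2.15
position: [484.7, -363.4, 231.6]
orientation: [0.0, 0.998, 0.063, 0.001]
contact_force: [0.6, 0.8, 0.6]
grip_width: -0.2
finger_force: 0.0
time_s: 3.15
position: [438.1, -32.1, 148.3]
orientation: [-0.002, 0.998, 0.067, -0.004]
contact_force: [-0.3, 0.6, 0.2]
grip_width: -0.1
finger_force: 0.0
t 3.15 jig [[  35.8 -103. ]] z 148.3 F [-0.3  0.6  0.2] w -0.1 yaw x 7.72 down [-0.008  0.003 -1.   ]
```

```bash
python3 -m jog '[[0.1,-0.3,0,0,0,0],[0.1,-0.3,0,0,0,0],[0.1,-0.3,0.2,0,0,0],[0.1,-0.28,0.2,0,0,0],[0.1,0,0.2,0,0,0],[0.01,0,0.2,0,0,0],[0,0,0.2,0,0,0],[0,0,0.1,0,0,0],[0,0,0,0,0,0],[0,0,0,0,0,0]]'
python3 - <<'E'
from h import *
st(); p=read_camera("top"); q=read_camera("scene")
c=p["image"][200:310,190:370]; cv2.imwrite("pics/t2.png",cv2.resize(c[:,:,::-1],None,fx=4.4,fy=4.4,interpolation=cv2.INTER_CUBIC))
for P in(p,q):
  for r in regions_of(P,"tile")[:2]:
    m=r["region"]; c=max(cv2.findContours(m.astype(np.uint8),0,2)[0],key=cv2.contourArea)[:,0,:]
    b=cv2.minAreaRect(world(P,c[:,0],c[:,1],34)[:,:2].astype(np.float32)); print(r["at"],jig(b[0]).round(1),b[1],b[2])
E
```

```text
time_s: 3.98
position: [477.2, 85.0, 41.3]
orientation: [0.0, 0.998, 0.062, -0.0]
contact_force: [0.0, 0.5, 0.9]
grip_width: 0.1
finger_force: 0.0
t 3.98 jig [[-75.4 -49.3]] z 41.3 F [0.  0.5 0.9] w 0.1 yaw x 7.15 down [-0.001 -0.    -1.   ]
[290.7, 339.7] [[ -20.3 -150.4]] (51.08713150024414, 50.12702560424805) 8.088946342468262
[360.7, 301.9] [[ -58.8 -166.5]] (51.44374465942383, 54.70704650878906) 6.489767551422119
[271.5, 277.9] [[-87.6 -11.8]] (52.83655548095703, 54.29738235473633) 12.2555513381958
```

View pics/t2.png

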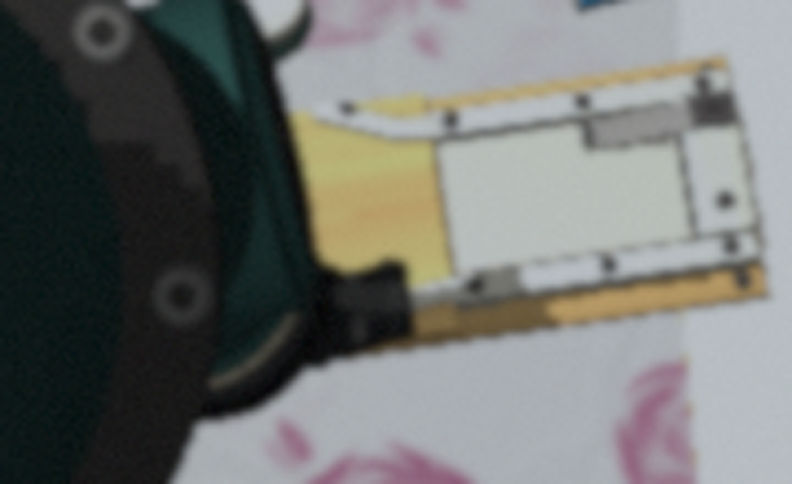

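```bash
python3 -m jog '[[-0.05,-0.1,0,0,0,0],[0,0,0,0,0,0],[0,0,0.06,0,0,0],[0,0,0.05,0,0,0],[0,0,0,0,0,0],[0,0,0,0,0,0]]'
python3 - <<'E'
from h import *
st(); p=read_camera("scene")
c=p["image"][225:315,220:360]; cv2.imwrite("pics/s2.png",cv2.resize(c[:,:,::-1],None,fx=5.6,fy=5.6,interpolation=cv2.INTER_CUBIC))
E
```

```text
time_s: 4.68
position: [470.7, 94.5, 29.7]
orientation: [0.0, 0.998, 0.063, -0.001]
contact_force: [-0.5, -0.1, -0.0]
grip_width: 0.1
finger_force: 0.0
t 4.68 jig [[-85.7 -54.7]] z 29.7 F [-0.5 -0.1 -0. ] w 0.1 yaw x 7.18 down [-0.001 -0.    -1.   ]
```

View pics/s2.png

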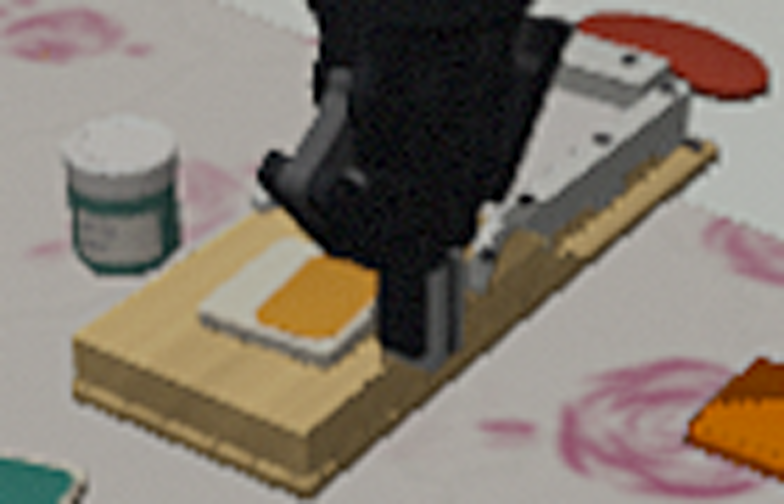

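The picture shows the fingertips at crop (415,340), beside the tile at crop (290,305) and at board height. Now I nudge the tile sideways onto the centre line.

```bash
python3 -m jog '[[0.04,0,0,0,0,0],[0.04,0,0,0,0,0],[0.03,0,0,0,0,0],[0.03,0,0,0,0,0],[0.03,0,0,0,0,0],[0.02,0,0,0,0,0],[0,0,0,0,0,0],[0,0,0,0,0,0]]'
python3 -c "from h import *;st()"
python3 -m jog '[[-0.06,0,0,0,0,0],[0,0,-0.15,0,0,0],[0,-0.2,-0.15,0,0,0],[0,-0.22,0,0,0,0],[0.1,-0.2,0,0,0,0],[0.2,0,0,0,0,0],[0.12,0,0,0,0,0],[0,0,0,0,0,0],[0,0,0,0,0,0]]'
python3 - <<'E'
from h import *
st(); p=read_camera("scene")
for r in regions_of(p,"tile")[:3]:
    m=r["region"]; c=max(cv2.findContours(m.astype(np.uint8),0,2)[0],key=cv2.contourArea)[:,0,:]
    b=cv2.minAreaRect(world(p,c[:,0],c[:,1],34)[:,:2].astype(np.float32)); print(r["at"],jig(b[0]).round(1),b[1],b[2])
c=p["image"][225:315,220:360]; cv2.imwrite("pics/s3.png",cv2.resize(c[:,:,::-1],None,fx=5.6,fy=5.6,interpolation=cv2.INTER_CUBIC))
E
```

```text
time_s: 5.4
position: [490.0, 97.1, 30.3]
orientation: [-0.0, 0.998, 0.063, 0.0]
contact_force: [0.4, -0.2, -0.2]
grip_width: 0.2
finger_force: 0.0
t 5.4 jig [[-85.8 -35.1]] z 30.3 F [ 0.4 -0.2 -0.2] w 0.2 yaw x 7.17 down [ 0.  0. -1.]
time_s: 6.15
position: [517.1, 162.8, 60.1]
orientation: [0.0, 0.998, 0.063, -0.0]
contact_force: [-1.0, 0.4, 1.2]
grip_width: 0.2
finger_force: 0.0
t 6.15 jig [[-1.475e+02  1.000e-01]] z 60.1 F [-1.   0.4  1.2] w 0.2 yaw x 7.17 down [-0.001 -0.    -1.   ]
[270.1, 273.9] [[-86.9  -2.4]] (54.85928726196289, 56.345680236816406) 6.821813106536865
[358.6, 300.7] [[ -58.9 -167.1]] (49.74354553222656, 54.313846588134766) 7.608264923095703
```

View pics/s3.png

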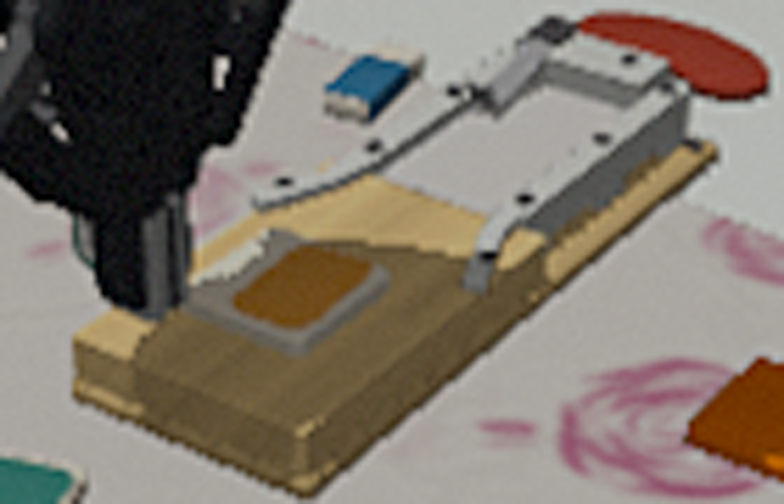

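The tile is now square and centred, at crop (300,290). The hand is behind it at crop (140,260). Next I lower and push.

```bash
python3 -m jog '[[0,0,0.15,0,0,0],[0,0,0.15,0,0,0],[0,0.08,0,0,0,0],[0,0.08,0,0,0,0],[0,0.06,0,0,0,0],[0,0.06,0,0,0,0],[0,0.06,0,0,0,0],[0,0.06,0,0,0,0],[0,0.06,0,0,0,0],[0,0.06,0,0,0,0],[0,0.06,0,0,0,0],[0,0.06,0,0,0,0]]'
python3 -m jog '[[0,0.06,0,0,0,0],[0,0.06,0,0,0,0],[0,0.06,0,0,0,0],[0,0.06,0,0,0,0],[0,0.05,0,0,0,0],[0,0.05,0,0,0,0],[0,0.05,0,0,0,0],[0,0.05,0,0,0,0],[0,0.05,0,0,0,0],[0,0.05,0,0,0,0],[0,0,0,0,0,0],[0,0,0,0,0,0]]'
python3 - <<'E'
from h import *
st()
for n in("scene","top"):
  p=read_camera(n)
  for r in regions_of(p,"tile")[:3]:
    m=r["region"]; c=max(cv2.findContours(m.astype(np.uint8),0,2)[0],key=cv2.contourArea)[:,0,:]
    b=cv2.minAreaRect(world(p,c[:,0],c[:,1],34)[:,:2].astype(np.float32)); print(n,r["at"],jig(b[0]).round(1),b[1],b[2])
  if n=="scene": c=p["image"][225:315,220:360]; cv2.imwrite("pics/s4.png",cv2.resize(c[:,:,::-1],None,fx=5.6,fy=5.6,interpolation=cv2.INTER_CUBIC))
E
```

```text
time_s: 7.25
position: [526.0, 99.1, 30.4]
orientation: [-0.0, 0.998, 0.063, 0.0]
contact_force: [0.5, 0.2, -0.4]
grip_width: 0.0
finger_force: 0.1
time_s: 8.25
position: [532.6, 45.6, 30.3]
orientation: [0.0, 0.998, 0.062, -0.0]
contact_force: [0.2, -0.5, -0.4]
grip_width: -0.1
finger_force: 0.0
t 8.25 jig [[-29.3   0.6]] z 30.3 F [ 0.2 -0.5 -0.4] w -0.1 yaw x 7.14 down [-0. -0. -1.]
scene [360.3, 301.8] [[ -58.9 -167. ]] (49.57386016845703, 56.465850830078125) 7.608265399932861
scene [301.2, 253.6] [[  2.2 -14.6]] (39.787879943847656, 74.48165893554688) 38.034481048583984
top [296.5, 338.6] [[  -9.7 -150. ]] (31.439857482910156, 49.6810417175293) 89.19461059570312
top [304.7, 252.2] [[ 20.9 -16.1]] (19.569204330444336, 36.6417236328125) 55.69047164916992
top [331.5, 229.3] [[75.  19.3]] (12.854554176330566, 44.10997009277344) 9.319621086120605
```

View pics/s4.png

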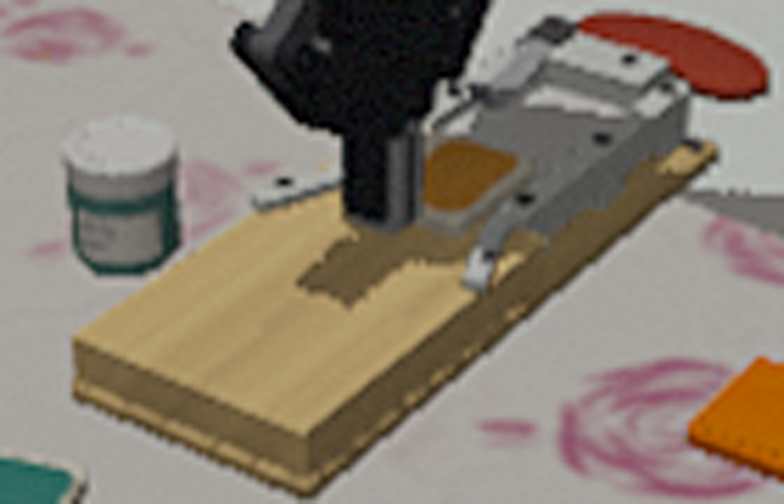

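```bash
cat >> h.py <<'E'
def front(p):
    """front (stop-side) edge of the tile, jig x"""
    for r in regions_of(p,"tile")[:4]:
        v,u=np.nonzero(r["region"]); j=jig(world(p,u,v,34))
        k=(abs(j[:,1])<25)&(j[:,0]>-20)
        if k.sum()>60: print(r["at"],k.sum(),"front x",np.percentile(j[k,0],[95,99,100]).round(1),"y",np.percentile(j[k,1],[1,99]).round(1))
E
python3 - <<'E'
from h import *
p=read_camera("top");front(p);q=read_camera("scene");front(q)
c=p["image"][190:290,260:380]; cv2.imwrite("pics/t4.png",cv2.resize(c[:,:,::-1],None,fx=5.9,fy=5.9,interpolation=cv2.INTER_CUBIC))
E
```

```text
[306.0, 250.8] 168 front x [27.7 28.5 28.7] y [-24.8   0.1]
[302.9, 252.9] 215 front x [26.6 28.7 28.9] y [-24.5  17.1]
[347.4, 237.6] 117 front x [147.5 149.4 150.3] y [-24.6  17.2]
```

View pics/t4.png

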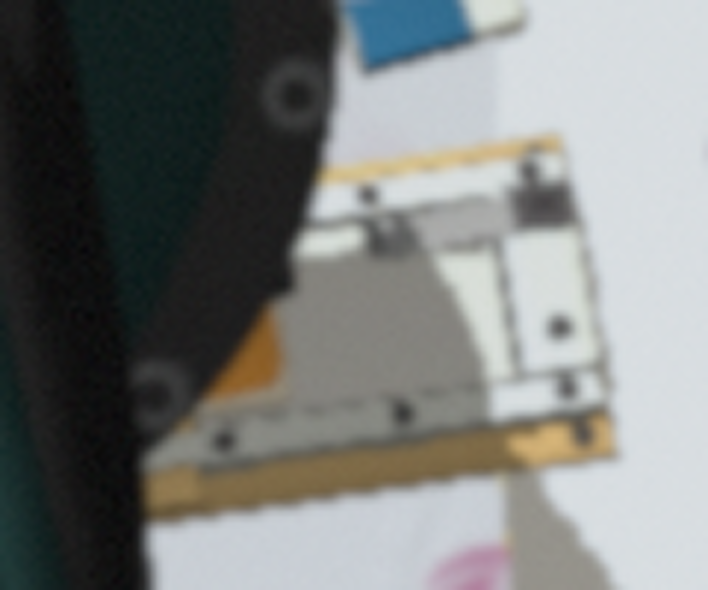

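```bash
python3 - <<'E'
from h import *
p=read_camera("top");q=read_camera("scene")
for P in(p,q):
  R=np.array(P["rvec"],float)
  for y in(-14,-18):
    xs=np.arange(16,60,2.); w=np.c_[O+xs[:,None]*X+y*Y,np.full(len(xs),34.)]
    uv=cv2.projectPoints(w,R,np.array(P["tvec"],float),K(P),None)[0].astype(np.float32)
    print(y,[(int(a),*map(int,c)) for a,c in zip(xs,cv2.remap(P["image"],uv,None,1)[:,0])])
E
```

```text
-14 [(16, 140, 95, 41), (18, 142, 97, 40), (20, 141, 96, 40), (22, 139, 95, 40), (24, 138, 96, 47), (26, 138, 107, 72), (28, 135, 120, 100), (30, 133, 128, 118), (32, 133, 131, 124), (34, 134, 132, 126), (36, 133, 132, 126), (38, 132, 131, 125), (40, 133, 131, 126), (42, 133, 132, 126), (44, 132, 132, 125), (46, 133, 132, 126), (48, 132, 132, 125), (50, 132, 132, 126), (52, 132, 132, 126), (54, 133, 132, 126), (56, 134, 132, 126), (58, 133, 131, 126)]
-18 [(16, 143, 105, 62), (18, 143, 106, 64), (20, 143, 108, 68), (22, 140, 108, 72), (24, 139, 114, 86), (26, 140, 125, 104), (28, 137, 129, 116), (30, 134, 130, 122), (32, 134, 131, 126), (34, 133, 131, 127), (36, 134, 133, 127), (38, 133, 132, 126), (40, 133, 132, 126), (42, 133, 132, 126), (44, 133, 132, 126), (46, 133, 132, 126), (48, 134, 132, 127), (50, 133, 132, 126), (52, 133, 132, 125), (54, 133, 132, 127), (56, 133, 132, 126), (58, 133, 132, 126)]
-14 [(16, 106, 70, 23), (18, 108, 71, 21), (20, 109, 72, 22), (22, 107, 67, 13), (24, 104, 65, 12), (26, 103, 75, 40), (28, 104, 92, 79), (30, 102, 98, 94), (32, 100, 99, 97), (34, 102, 101, 97), (36, 103, 101, 98), (38, 103, 100, 97), (40, 102, 101, 97), (42, 102, 100, 97), (44, 102, 99, 96), (46, 102, 99, 97), (48, 103, 100, 97), (50, 104, 102, 99), (52, 103, 101, 98), (54, 101, 99, 96), (56, 102, 99, 96), (58, 102, 101, 96)]
-18 [(16, 107, 78, 49), (18, 107, 80, 51), (20, 109, 85, 56), (22, 111, 91, 64), (24, 111, 99, 81), (26, 111, 104, 95), (28, 106, 103, 99), (30, 104, 102, 97), (32, 104, 102, 99), (34, 103, 100, 97), (36, 102, 98, 96), (38, 102, 99, 97), (40, 102, 99, 97), (42, 102, 99, 97), (44, 101, 99, 97), (46, 101, 99, 96), (48, 101, 99, 96), (50, 101, 99, 96), (52, 103, 101, 98), (54, 103, 100, 98), (56, 102, 100, 98), (58, 101, 99, 97)]
```

```bash
python3 - <<'E'
from h import *
p=read_camera("top"); im=cv2.imread("pics/top.png")[:,:,::-1].astype(int)
m=np.zeros((480,640),bool); m[235:280,215:265]=True
hsv=cv2.cvtColor(im.astype(np.uint8),cv2.COLOR_RGB2HSV)
e=np.array([np.cos(np.radians(11.66)),np.sin(np.radians(11.66))]); f=np.array([e[1],-e[0]])
for off in(-16,-12,-6,0,6):
    xs=np.arange(-36,36,2.); w=np.c_[np.array([517.6,96.8])+xs[:,None]*f+off*e,np.full(len(xs),34.)]
    uv=cv2.projectPoints(w,np.array(p["rvec"],float),np.array(p["tvec"],float),K(p),None)[0].astype(np.float32)
    c=cv2.remap(im.astype(np.uint8),uv,None,1)[:,0]; print(off,[(int(x),*map(int,v)) for x,v in zip(xs,c) if abs(x)>14])
E
```

```text
-16 [(-36, 135, 129, 85), (-34, 134, 128, 84), (-32, 134, 130, 85), (-30, 134, 130, 85), (-28, 134, 130, 86), (-26, 133, 129, 94), (-24, 133, 125, 98), (-22, 133, 116, 84), (-20, 133, 108, 55), (-18, 135, 105, 43), (-16, 135, 105, 41), (16, 136, 103, 43), (18, 135, 101, 44), (20, 134, 102, 56), (22, 128, 108, 79), (24, 119, 108, 87), (26, 120, 114, 82), (28, 131, 124, 82), (30, 134, 126, 82), (32, 135, 127, 83), (34, 136, 129, 85)]
-12 [(-36, 136, 128, 85), (-34, 135, 127, 83), (-32, 135, 126, 83), (-30, 134, 127, 83), (-28, 134, 126, 85), (-26, 134, 126, 92), (-24, 134, 122, 95), (-22, 135, 114, 75), (-20, 136, 106, 50), (-18, 135, 104, 42), (-16, 135, 104, 40), (16, 135, 102, 39), (18, 136, 101, 41), (20, 136, 99, 44), (22, 129, 98, 57), (24, 117, 99, 73), (26, 115, 104, 75), (28, 127, 117, 78), (30, 135, 124, 82), (32, 135, 125, 82), (34, 135, 125, 83)]
-6 [(-36, 135, 124, 81), (-34, 135, 124, 82), (-32, 134, 124, 81), (-30, 135, 123, 81), (-28, 135, 124, 82), (-26, 134, 123, 88), (-24, 133, 118, 86), (-22, 134, 109, 66), (-20, 134, 102, 44), (-18, 135, 103, 41), (-16, 135, 101, 4
[... 364 characters left out ...]
, 55), (-20, 133, 99, 42), (-18, 135, 100, 40), (-16, 135, 99, 38), (16, 134, 95, 36), (18, 135, 96, 37), (20, 135, 99, 49), (22, 130, 105, 74), (24, 116, 103, 84), (26, 108, 98, 74), (28, 123, 107, 72), (30, 133, 115, 76), (32, 136, 118, 78), (34, 135, 118, 77)]
6 [(-36, 135, 120, 79), (-34, 135, 121, 79), (-32, 135, 121, 79), (-30, 135, 121, 80), (-28, 135, 122, 82), (-26, 133, 123, 90), (-24, 133, 127, 105), (-22, 133, 126, 108), (-20, 134, 119, 94), (-18, 135, 110, 76), (-16, 136, 107, 66), (16, 136, 98, 49), (18, 135, 101, 56), (20, 134, 111, 82), (22, 131, 121, 105), (24, 116, 113, 101), (26, 111, 102, 81), (28, 123, 110, 75), (30, 133, 120, 79), (32, 134, 121, 79), (34, 136, 122, 80)]
```

```bash
python3 -m jog '[[0,0.04,0,0,0,0],[0,0.04,0,0,0,0],[0,0.04,0,0,0,0],[0,0.04,0,0,0,0],[0,0.035,0,0,0,0],[0,0.025,0,0,0,0],[0,0.015,0,0,0,0],[0,0,0,0,0,0],[0,0,0,0,0,0],[0,0,0,0,0,0]]'
cat >> h.py <<'E'
def patch(y=(-14,-8),x0=15,x1=95,zt=34):
    for n in("top","scene"):
        P=read_camera(n)
        for yy in y:
            xs=np.arange(x0,x1,1.); w=np.c_[O+xs[:,None]*X+yy*Y,np.full(len(xs),float(zt))]
            uv=cv2.projectPoints(w,np.array(P["rvec"],float),np.array(P["tvec"],float),K(P),None)[0].astype(np.float32)
            c=cv2.remap(P["image"],uv,None,1)[:,0].astype(int); o=c[:,0]-c[:,2]
            k=np.nonzero(o>45)[0]; print(n,yy,"orange x",(xs[k.min()],xs[k.max()]) if len(k) else None)
E
python3 -c "
from h import *
st();patch()"
```

```text
time_s: 9.63
position: [535.5, 22.9, 30.3]
orientation: [-0.0, 0.998, 0.063, -0.0]
contact_force: [-0.4, 0.7, -0.4]
grip_width: -0.2
finger_force: 0.0
t 9.63 jig [[-6.5  0.6]] z 30.3 F [-0.4  0.7 -0.4] w -0.2 yaw x 7.2 down [-0.  0. -1.]
top -14 orange x None
top -8 orange x None
scene -14 orange x (np.float64(15.0), np.float64(48.0))
scene -8 orange x (np.float64(15.0), np.float64(48.0))
```

```bash
python3 -m jog '[[0,0.01,0,0,0,0],[0,0.01,0,0,0,0],[0,0,0,0,0,0],[0,0,0,0,0,0]]'
python3 - <<'E'
from h import *
st();patch()
p=read_camera("scene")
c=p["image"][225:285,265:355]; cv2.imwrite("pics/s5.png",cv2.resize(c[:,:,::-1],None,fx=8.5,fy=8.5,interpolation=cv2.INTER_CUBIC))
E
```

```text
time_s: 10.07
position: [535.8, 20.6, 30.3]
orientation: [0.0, 0.998, 0.063, -0.0]
contact_force: [-0.1, -0.1, -0.7]
grip_width: 0.2
finger_force: 0.0
t 10.07 jig [[-4.2  0.6]] z 30.3 F [-0.1 -0.1 -0.7] w 0.2 yaw x 7.18 down [-0. -0. -1.]
top -14 orange x None
top -8 orange x None
scene -14 orange x (np.float64(15.0), np.float64(50.0))
scene -8 orange x (np.float64(15.0), np.float64(50.0))
```

View pics/s5.png

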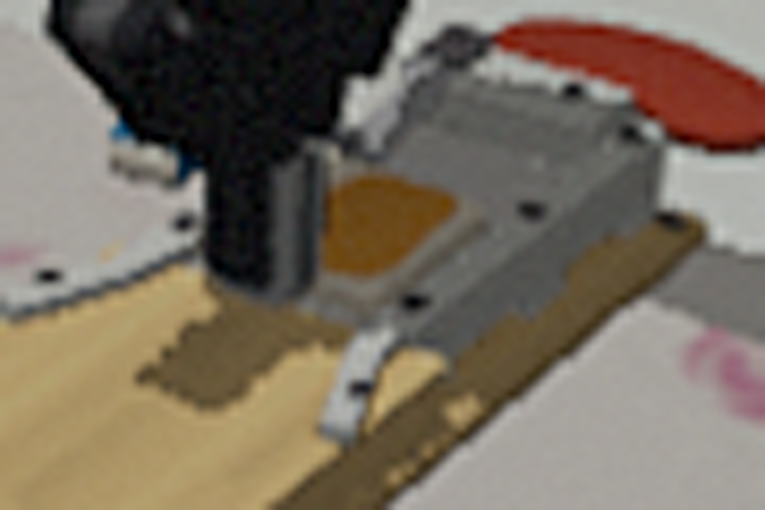

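The tile's patch is at crop (390,225), its front just short of the leaf at crop (385,120). It is wholly past the flared bars, centred at about x = 29. I now back off, rise, move over the tile and come down.

```bash
python3 -m jog '[[0,-0.05,0,0,0,0],[0,0,-0.1,0,0,0],[0,0,-0.08,0,0,0],[-0.02,0.15,0,0,0,0],[-0.02,0.15,0,0,0,0],[0,0.07,0,0,0,0],[0,0,0.05,0,0,0],[0,0,0.04,0,0,0],[0,0,0,0,0,0],[0,0,0,0,0,0]]'
python3 -c "
from h import *
st()"
python3 -m jog '[[0,0,0.02,0,0,0],[0,0,0.02,0,0,0],[0,0,0.02,0,0,0],[0,0,0.02,0,0,0],[0,0,0,0,0,0],[0,0,0,0,0,0]]'
python3 -c "
from h import *
st();patch()"
```

```text
time_s: 11.05
position: [535.5, -10.4, 38.8]
orientation: [-0.0, 0.998, 0.063, -0.001]
contact_force: [-0.3, -0.0, 0.0]
grip_width: -0.2
finger_force: 0.0
t 11.05 jig [[26.5 -3.6]] z 38.8 F [-0.3 -0.   0. ] w -0.2 yaw x 7.27 down [-0.001  0.001 -1.   ]
time_s: 11.55
position: [535.9, -11.0, 31.5]
orientation: [-0.0, 0.998, 0.063, 0.0]
contact_force: [-1.0, 1.3, 5.4]
grip_width: -0.0
finger_force: 2.8
t 11.55 jig [[27.2 -3.3]] z 31.5 F [-1.   1.3  5.4] w -0.0 yaw x 7.21 down [-0.  0. -1.]
top -14 orange x None
top -8 orange x None
scene -14 orange x (np.float64(15.0), np.float64(47.0))
scene -8 orange x (np.float64(15.0), np.float64(47.0))
```

```bash
python3 -m jog '[[0,0,0.02,0,0,0],[0,0,0.02,0,0,0],[0,0,0.02,0,0,0],[0,0,0.01,0,0,0],[0,0,0,0,0,0],[0,0,0,0,0,0],[0,0,0,0,0,0]]'
python3 -c "
from h import *
st();patch(zt=26)"
```

```text
time_s: 12.23
position: [535.9, -11.0, 25.3]
orientation: [-0.0, 0.998, 0.063, 0.0]
contact_force: [-2.5, 0.8, 11.9]
grip_width: -0.1
finger_force: 5.9
t 12.23 jig [[27.2 -3.2]] z 25.3 F [-2.5  0.8 11.9] w -0.1 yaw x 7.21 down [ 0.  0. -1.]
top -14 orange x None
top -8 orange x None
scene -14 orange x (np.float64(15.0), np.float64(48.0))
scene -8 orange x (np.float64(15.0), np.float64(49.0))
```

The bed is about 9 mm down at 12 N. Sliding now.

```bash
python3 -m jog '[[0,0.02,0,0,0,0],[0,0.03,0,0,0,0],[0,0.03,0,0,0,0],[0,0.03,0,0,0,0],[0,0.03,0,0,0,0],[0,0.03,0,0,0,0],[0,0.03,0,0,0,0],[0,0,0,0,0,0],[0,0,0,0,0,0]]'
python3 -c "
from h import *
st();patch(zt=26,x0=30)"
```

```text
time_s: 13.08
position: [538.7, -30.3, 25.4]
orientation: [-0.001, 0.998, 0.063, 0.0]
contact_force: [-1.6, 2.3, 12.0]
grip_width: 0.0
finger_force: 5.8
t 13.08 jig [[46.7 -2.9]] z 25.4 F [-1.6  2.3 12. ] w 0.0 yaw x 7.23 down [ 0.001  0.001 -1.   ]
top -14 orange x None
top -8 orange x None
scene -14 orange x (np.float64(30.0), np.float64(68.0))
scene -8 orange x (np.float64(30.0), np.float64(69.0))
```

```bash
python3 -m jog '[[0,0.03,0,0,0,0],[0,0.03,0,0,0,0],[0,0.03,0,0,0,0],[0,0.03,0,0,0,0],[0,0.03,0,0,0,0],[0,0.02,0,0,0,0],[0,0.02,0,0,0,0],[0,0,0,0,0,0],[0,0,0,0,0,0]]'
python3 -c "
from h import *
st();patch(zt=26,x0=40,x1=110)"
```

```text
time_s: 13.93
position: [541.1, -49.0, 25.3]
orientation: [-0.001, 0.998, 0.063, 0.0]
contact_force: [-1.2, 2.8, 11.7]
grip_width: -0.0
finger_force: 5.7
t 13.93 jig [[65.5 -2.9]] z 25.3 F [-1.2  2.8 11.7] w -0.0 yaw x 7.24 down [ 0.001  0.001 -1.   ]
top -14 orange x None
top -8 orange x None
scene -14 orange x (np.float64(43.0), np.float64(87.0))
scene -8 orange x (np.float64(43.0), np.float64(88.0))
```

```bash
python3 -m jog '[[0,0.015,0,0,0,0],[0,0.015,0,0,0,0],[0,0.015,0,0,0,0],[0,0,0,0,0,0],[0,0,0,0,0,0]]'
python3 -c "
from h import *
st();patch(zt=26,x0=40,x1=110)"
```

```text
time_s: 14.45
position: [541.4, -50.6, 25.3]
orientation: [-0.002, 0.998, 0.064, 0.0]
contact_force: [-2.7, 6.7, 12.2]
grip_width: -0.0
finger_force: 6.2
t 14.45 jig [[67.2 -2.8]] z 25.3 F [-2.7  6.7 12.2] w -0.0 yaw x 7.38 down [ 0.     0.004 -1.   ]
top -14 orange x None
top -8 orange x None
scene -14 orange x (np.float64(45.0), np.float64(88.0))
scene -8 orange x (np.float64(44.0), np.float64(88.0))
```

The horizontal force rose and the tool stalled, so the tile is home. Now I lift the hand away.

```bash
python3 -m jog '[[0,0,-0.03,0,0,0],[0,0,-0.03,0,0,0],[0,0,-0.05,0,0,0],[0,0,-0.1,0,0,0],[0,0,-0.3,0,0,0],[0,0,-0.3,0,0,0],[0,-0.3,-0.3,0,0,0],[0,-0.3,-0.1,0,0,0],[-0.3,-0.3,0,0,0,0],[-0.3,-0.2,0,0,0,0],[-0.3,0,0,0,0,0],[-0.3,0,0,0,0,0]]'
python3 -m jog '[[-0.2,0.3,0,0,0,0],[0,0.3,0,0,0,0],[0,0.3,0,0,0,0],[0,0.3,0,0,0,0],[0,0.3,0,0,0,0],[0,0.3,0,0,0,0],[0,0.3,0,0,0,0],[0,0.3,0,0,0,0],[0,0.3,0,0,0,0],[0,0,0,0,0,0],[0,0,0,0,0,0]]'
python3 - <<'E'
from h import *
st();patch(zt=30,x0=35,x1=110)
a=[read_camera("scene")["image"][225:285,265:355],read_camera("top")["image"][205:265,280:370]]
cv2.imwrite("pics/s6.png",np.vstack([cv2.resize(c[:,:,::-1],(450,300),interpolation=cv2.INTER_CUBIC) for c in a]))
E
```

```text
time_s: 15.55
position: [407.8, 39.3, 145.3]
orientation: [-0.0, 0.998, 0.064, 0.0]
contact_force: [-0.2, -0.6, 0.4]
grip_width: -0.2
finger_force: 0.0
time_s: 16.47
position: [422.7, -234.6, 145.1]
orientation: [0.001, 0.998, 0.06, 0.0]
contact_force: [0.3, -0.8, -0.2]
grip_width: -0.2
finger_force: 0.0
t 16.47 jig [[ 234.7 -143.8]] z 145.1 F [ 0.3 -0.8 -0.2] w -0.2 yaw x 6.88 down [ 0.    -0.001 -1.   ]
top -14 orange x (np.float64(46.0), np.float64(90.0))
top -8 orange x (np.float64(45.0), np.float64(90.0))
scene -14 orange x (np.float64(45.0), np.float64(90.0))
scene -8 orange x (np.float64(45.0), np.float64(92.0))
```

View pics/s6.png

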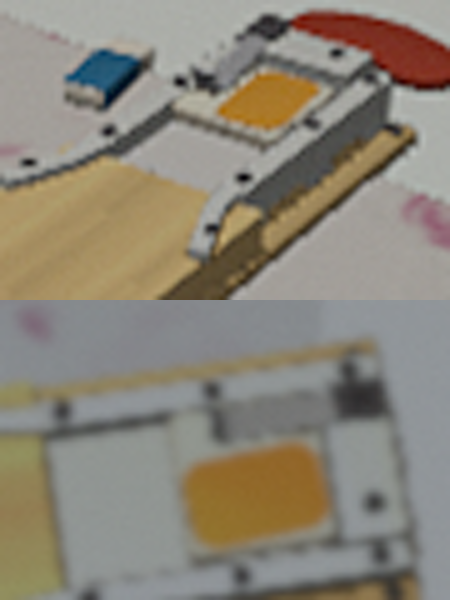

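The tile sits square under the leaf, which bears on it at about (235,60). Its front is at the end stop at about (335,480), the patch is centred at about x = 67.5, and the bystanders I can see in the crops (eraser and kidney) have not visibly moved.

```bash
python3 -c "
from cell import job_done
print(job_done())"
```

```text
the job is handed in; nothing more can be done
None
```

I handed the job in at about 16.5 s of the 51 s allowed: in the last pictures the tile sits square under the leaf spring and against the end stop (x about 67 mm) with the hand clear, but no verdict was returned.

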